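# Find the full aerosol can by heft

### The job

Push the small open blue bin standing on the right of the table on to the middle of the thin dark mat, sliding it without lifting it, so that it is ready for the one full can. Then heft the three identical aerosol cans on the plywood board one after another from left to right, lifting each a few centimetres straight up and holding it for about a second to feel its weight; put the used-up, light ones back upright on their own places and knock none over. Finish while holding the heaviest one up in the gripper: upright and still over the middle of the bin, well clear of its rim; do not put it down or let go.

Things in the scene. Friction and masses are not known exactly. Their poses are not given: they have to be found in the camera images.
- can_k_center (a point): one of three identical closed aerosol cans (dark body, red cap) standing upright on the board: 195 mm tall, body 65 mm in diameter up to 152 mm, above it the cap, 52 mm in diameter, 43 mm high, by which it can be taken from above. This point is its centre, 97.5 mm above its underside; z up along the can. Which can stands on which place differs every time
- can_m_center (a point): one of three identical closed aerosol cans (dark body, red cap) standing upright on the board: 195 mm tall, body 65 mm in diameter up to 152 mm, above it the cap, 52 mm in diameter, 43 mm high, by which it can be taken from above. This point is its centre, 97.5 mm above its underside; z up along the can. Which can stands on which place differs every time
- can_t_center (a point): one of three identical closed aerosol cans (dark body, red cap) standing upright on the board: 195 mm tall, body 65 mm in diameter up to 152 mm, above it the cap, 52 mm in diameter, 43 mm high, by which it can be taken from above. This point is its centre, 97.5 mm above its underside; z up along the can. Which can stands on which place differs every time
- place_left (a point): centre of the left one of the three dark round places (84 mm) on the board as the robot sees it (left is +y), on its top face, 12 mm above the table; at the start a can stands on each, within 9 mm of centre. The fixed plywood board is 110 x 360 x 12 mm, its places 120 mm apart along its y axis
- place_middle (a point): centre of the middle one of the three dark round places (84 mm) on the board as the robot sees it (left is +y), on its top face, 12 mm above the table; at the start a can stands on each, within 9 mm of centre. The fixed plywood board is 110 x 360 x 12 mm, its places 120 mm apart along its y axis
- place_right (a point): centre of the right one of the three dark round places (84 mm) on the board as the robot sees it (left is +y), on its top face, 12 mm above the table; at the start a can stands on each, within 9 mm of centre. The fixed plywood board is 110 x 360 x 12 mm, its places 120 mm apart along its y axis
- bin_center (a point): the loose open-topped blue bin (about 0.3 kg), 140 mm along its x axis, 100 mm along y, 68 mm high, its +x end wall only 37 mm; this point is the middle of that block, 34 mm above its underside; z up. It stands to the right (-y side) of the mat, a long side facing the mat within about 10 degrees, and slides on the table under a light push
- mat: the thin dark rubber mat, fixed, 200 mm along x and 160 mm along y, flush with the table (under 2 mm, nothing catches on its edge); the origin is its centre
- small_bin: the same bin, origin at the centre of its underside
- can_k: the same can as can_k_center, origin at the centre of its underside. The one full can weighs 0.5 to 0.7 kg, the two used-up ones 0.15 to 0.3 kg
- can_m: the same can as can_m_center, origin at the centre of its underside. The one full can weighs 0.5 to 0.7 kg, the two used-up ones 0.15 to 0.3 kg
- can_t: the same can as can_t_center, origin at the centre of its underside. The one full can weighs 0.5 to 0.7 kg, the two used-up ones 0.15 to 0.3 kg
Things that resemble listed ones, but are neither listed nor needed, are in the scene too. What is shaped like the can_m but green or turquoise is not meant.

How it is judged:
On the way, in this order (a step that is already met when the one before it is completed fails the run):
1. the bin stands on the middle of the mat (horizontal distance between bin_center and mat below 0.045 m and linear speed of small_bin below 0.02 m/s), for 0.2 s.
2. the can on the left place is held up clear of the board (((height (world z) of can_k_center above 0.1175 m and horizontal distance between can_k_center and place_left below 0.06 m and contact force between the fingers and can_k above 0.5 N) or (height (world z) of can_m_center above 0.1175 m and horizontal distance between can_m_center and place_left below 0.06 m and contact force between the fingers and can_m above 0.5 N) or (height (world z) of can_t_center above 0.1175 m and horizontal distance between can_t_center and place_left below 0.06 m and contact force between the fingers and can_t above 0.5 N))), for 0.4 s.
3. the can on the middle place is held up clear of the board (((height (world z) of can_k_center above 0.1175 m and horizontal distance between can_k_center and place_middle below 0.06 m and contact force between the fingers and can_k above 0.5 N) or (height (world z) of can_m_center above 0.1175 m and horizontal distance between can_m_center and place_middle below 0.06 m and contact force between the fingers and can_m above 0.5 N) or (height (world z) of can_t_center above 0.1175 m and horizontal distance between can_t_center and place_middle below 0.06 m and contact force between the fingers and can_t above 0.5 N))), for 0.4 s.
4. the can on the right place is held up clear of the board (((height (world z) of can_k_center above 0.1175 m and horizontal distance between can_k_center and place_right below 0.06 m and contact force between the fingers and can_k above 0.5 N) or (height (world z) of can_m_center above 0.1175 m and horizontal distance between can_m_center and place_right below 0.06 m and contact force between the fingers and can_m above 0.5 N) or (height (world z) of can_t_center above 0.1175 m and horizontal distance between can_t_center and place_right below 0.06 m and contact force between the fingers and can_t above 0.5 N))), for 0.4 s.
At the end, for the whole second after the job is handed in: bin centre within 45 mm of the mat centre; heaviest can held by the fingers within 50 mm of the bin centre, upright within 0.3 rad, still, underside 25 mm or more above the rim, not touching the bin; the light cans upright, let go, within 40 mm of where they stood (horizontal distance between bin_center and mat below 0.045 m and height (world z) of can_m_center above 0.1905 m and horizontal distance between can_m_center and bin_center below 0.05 m and angle between can_m_center's own z axis and vertical below 0.3 rad and linear speed of each of can_m, can_k, can_t below 0.03 m/s and contact force between the fingers and can_m above 1 N and contact force between can_m and small_bin below 0.2 N and angle between each of bin_center, can_k_center, can_t_center's own z axis and vertical below 0.1 rad and distance of each of can_k_center, can_t_center from where it was at the start of the episode below 0.04 m and contact force between the fingers and can_k below 0.1 N and contact force between the fingers and can_t below 0.1 N); the arm keeps its last pose, push and grip.
It fails at once if the bin is lifted off the table (height (world z) of small_bin above 0.015 m).
It fails at once if a can is knocked over (angle between can_k_center's own z axis and vertical above 0.6 rad).
It fails at once if a can is knocked over (angle between can_m_center's own z axis and vertical above 0.6 rad).
It fails at once if a can is knocked over (angle between can_t_center's own z axis and vertical above 0.6 rad).
It also fails if it takes over 72 s, if anything falls off the work surface, if the arm or the gripper's body presses on something with over 40 N, if the wrist force passes 120 N, or if a joint passes its speed limit or range.

### The arm

A 6-joint arm with a two-finger parallel gripper is mounted at the origin on a cart in front of the work surface, level with it; the furniture and walls round the work are solid. World frame = base frame: x ahead of the robot, y to its left, z up, the work surface at z = 0. Lengths are in m, angles in rad, forces in N, time in s.
With the tool pointing down it reaches from about 0.35 to 0.775 m from the base axis. Payload 7.3 kg.
Tool frame: the origin (TCP) lies on the centre line of the jaws, within the pads' length; the fingertips stand 19 mm ahead of it and the grasp point (between the pads) is the TCP; z points along the fingers, y is the line along which they close (so a half turn about z gives the same grasp; the last joint's range is limited). The gripper opens to 92 mm and grips with 3 to 60 N. Pads are 19 mm wide; open, the fingers measure 130 mm over their backs; the gripper's body (75 mm by 190 mm) begins 47 mm behind the grasp point.
Start: joints at [1.002, 0.342, 1.524, -0, 1.275, -0.146], TCP at [0.215, 0.479, 0.246] pointing down, gripper open.
Joint ranges: [-2.53, 2.53], [-0.77, 2.02], [0.04, 2.7], [-1, 4.14], [0.28, 2.66], [-3.11, 3.11]. Speed limits (rad/s): [2.57, 2.57, 3.14, 3.14, 3.14, 3.14].

### API

Orientations are given as a 3x3 rotation matrix whose columns are the frame's x, y, z axes.
In Python, from rig import manip, viewer, ticket gives the robot as it stands. The module is installed in compiled form; this text tells all that it offers.
- The arm moves only by the shell command python3 -m crank 'ROWS' [FORCE]. ROWS is JSON, a list that holds one entry, the list of rows, each a list of 7 numbers: the shift along the tool's x, y, z in m, then the turn, a rotation vector about the tool's x, y, z in rad, then the finger opening in m, from 0 to 0.0918. In form: [[[tx, ty, tz, ax, ay, az, hand], ...]]. A call has 1 to 8 rows; each row shifts and turns the commanded pose from where the row before left it, along the tool's axes as they then stand; what a row does not reach is not made up. A row lasts 1/8 s, in which the tool goes at most 62.5 mm and 10.7 degrees, less where a joint would pass 70% of its speed; a pose out of reach is approached as far as the arm can. A call is refused whole if a number of a shift passes 0.0625 or a number of a turn 0.188, either way. A call with a gripper value outside its range is refused whole. The fingers move at their own pace and stop on an object; FORCE is the grip in N (left out, the last holds). Time passes only in rows, so rows that do not move let the fingers close. It gives the time, the measured TCP pose, the force, the opening and the grip force at its end, in the units of the state.
- manip.state(): the state, without advancing time (a new reading comes with each control period).
- viewer.read_camera(name): name is "scene" or "side" or "wrist"; returns (picture, depth): 420x560x3 uint8, red, green, blue; 420x560 float32, m along the optical axis (not along the pixel's ray), 0 where there is no reading.
- viewer.camera_info(name): a dict with "mtx" (3x3 intrinsics, pixels), "eye" and "attitude" of the camera in the world. Camera axes: x right, y down, z forward; pixel columns grow to the right and rows downward; lengths in m; the calibration is good to about 2 mm. The wrist camera is an equidistant fisheye: a pixel r from the principal point sees the ray r / f radians off the axis. A picture is of the moment at which its call begins: read the wrist's pose just before it. camera_info takes no time and is no camera call; for the wrist camera it gives the pose at the moment of the call.
- ticket.finish_job(): hands the job in; it is judged then, once.
The state is a dict: "time": time; "q": joint angles; "joint_vel": joint speeds; "joint_torque": joint torques, N m; "ee_pos": TCP position; "tcp_rot": TCP orientation; "ft_force": force on the tool from outside, world axes, zero at the start; "wrist_torque": the same for the moment, N m; "gripper_width": finger opening in m; "finger_force": force on a finger pad.
Only numpy, scipy, OpenCV 4.12 (cv2) and the standard library are available. Lean on these libraries where they do the work, as an engineer would, in place of code of your own. Each camera call takes 0.05 s, during which the arm holds its last target. There are 200 camera calls.

## Working session

There is one attempt and no reset: what is moved stays moved. The work goes in short steps, Python scripts to look and compute and a shell command to move; the robot and the scene stay as the last step left them, time stands still between calls to the robot, and variables do not carry over. Pictures are saved under pics/ and viewed, at most 10 in all, crops included, and the job is handed in when it is done.

```bash
mkdir -p pics
python3 - <<'E'
from rig import manip, viewer
import cv2,numpy as np
np.set_printoptions(precision=4,suppress=True)
for n in ("scene","side"):
    p,d=viewer.read_camera(n); cv2.imwrite(f"pics/{n}0.png",p[:,:,::-1]); np.savez(f"{n}0.npz",p=p,d=d)
    c=viewer.camera_info(n); print(n,c)
s=manip.state(); print({k:np.round(v,3) for k,v in s.items()})
E
```

```text
scene {'mtx': array([[443.3578,   0.    , 283.7033],
       [  0.    , 443.3578, 206.4888],
       [  0.    ,   0.    ,   1.    ]]), 'eye': array([-0.7829,  0.7929,  0.9444]), 'attitude': array([[-0.4629, -0.461 ,  0.7571],
       [-0.8863,  0.2257, -0.4045],
       [ 0.0155, -0.8582, -0.513 ]])}
side {'mtx': array([[545.6818,   0.    , 280.8054],
       [  0.    , 545.6818, 212.9481],
       [  0.    ,   0.    ,   1.    ]]), 'eye': array([-1.1041, -0.719 ,  1.1934]), 'attitude': array([[ 0.4586, -0.4657,  0.7568],
       [-0.8885, -0.2275,  0.3984],
       [-0.0134, -0.8552, -0.5181]])}
{'time': np.float64(0.1), 'q': array([ 1.002,  0.343,  1.525, -0.   ,  1.275, -0.146]), 'joint_vel': array([ 0.002, -0.   , -0.002,  0.001,  0.   ,  0.   ]), 'joint_torque': array([  0.   , -43.201, -24.469,   0.072,   0.053,  -0.   ]), 'ee_pos': array([0.215, 0.478, 0.245]), 'tcp_rot': array([[-0.912,  0.41 , -0.001],
       [ 0.41 ,  0.912, -0.001],
       [ 0.   , -0.001, -1.   ]]), 'ft_force': array([-0.114,  0.375, -1.143]), 'wrist_torque': array([ 0.   ,  0.037, -0.012]), 'finger_force': np.float64(0.0), 'gripper_width': np.float64(0.092)}
```

View pics/scene0.png

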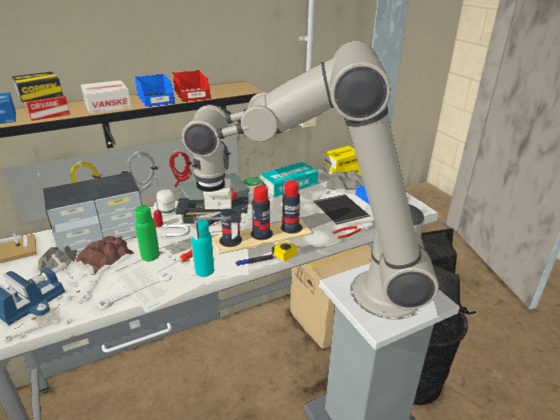

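View pics/side0.png

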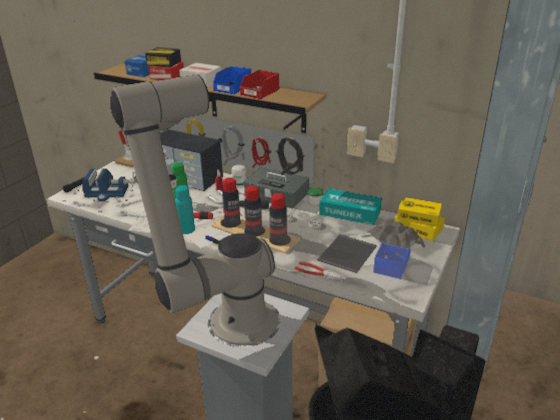

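The scene picture shows the three red-capped cans at about (231,215), (262,195) and (291,190), with the mat at (342,208). The side picture shows the same cans at (231,185), (253,195) and (278,203), the mat at (347,252), the bin at (392,260), and red pliers at (310,267).

Things that could be mistaken for the targets, by side-picture pixel:
- **Cans:** the green can (180,180), the turquoise bottle (186,210) and the small red bottle (219,180). I choose the three dark cans with red caps on the board.
- **Bin:** the shelf bins, blue (232,80) and red (262,83). I choose the blue bin on the table at (392,260).

```bash
cat > h.py <<'E'
import numpy as np,cv2
from rig import viewer
np.set_printoptions(precision=4,suppress=True)
def cloud(d,c):
    v,u=np.indices(d.shape); K=c["mtx"]
    P=np.dstack([(u-K[0,2])/K[0,0]*d,(v-K[1,2])/K[1,1]*d,d])
    return P@c["attitude"].T+c["eye"]
def ray(uv,z,c):
    K=c["mtx"];r=c["attitude"]@np.array([(uv[0]-K[0,2])/K[0,0],(uv[1]-K[1,2])/K[1,1],1])
    return c["eye"]+r*(z-c["eye"][2])/r[2]
def comps(m,amin=40):
    n,l,s,ce=cv2.connectedComponentsWithStats(m.astype(np.uint8))
    return [(l==i,s[i]) for i in range(1,n) if s[i][4]>=amin]
E
python3 - <<'E'
from h import *
for n in("side","scene"):
    f=np.load(n+"0.npz");p,d=f["p"],f["d"];c=viewer.camera_info(n);W=cloud(d,c);ok=d>0
    hsv=cv2.cvtColor(p,cv2.COLOR_RGB2HSV);H,S,V=cv2.split(hsv)
    box=ok&(W[...,0]>.2)&(W[...,0]<.9)&(abs(W[...,1])<.7)
    print(n)
    red=box&((H<8)|(H>172))&(S>140)&(V>80)&(W[...,2]>.13)&(W[...,2]<.25)
    for m,s in comps(red,30):
        P=W[m];print("red",s[:5],P.min(0),P.max(0)); T=P[P[:,2]>P[:,2].max()-.006]; print("   top",len(T),T.mean(0),T.min(0),T.max(0))
    bl=box&(H>105)&(H<130)&(S>140)&(V>60)&(W[...,2]>-.01)&(W[...,2]<.1)
    for m,s in comps(bl,100):
        P=W[m];print("blue",s[:5],P.min(0),P.max(0),cv2.minAreaRect(P[:,:2].astype(np.float32)))
        T=P[P[:,2]>.06];print("  rim",len(T),cv2.minAreaRect(T[:,:2].astype(np.float32)) if len(T)>4 else 0)
    dk=box&(V<90)&(S<80)&(abs(W[...,2])<.008)
    for m,s in comps(dk,300):
        P=W[m];print("dark",s[:5],P.mean(0),cv2.minAreaRect(P[:,:2].astype(np.float32)))
    b=box&(W[...,2]>.006)&(W[...,2]<.018)&(H>8)&(H<28)&(S>50)
    for m,s in comps(b,60):
        P=W[m];print("board",s[:5],P.mean(0),cv2.minAreaRect(P[:,:2].astype(np.float32)))
p=np.load("side0.npz")["p"];cv2.imwrite("pics/crop.png",cv2.resize(p[160:300,160:450,::-1],None,fx=2.7,fy=2.7,interpolation=cv2.INTER_CUBIC))
E
```

```text
side
red [257 138  12  13  46] [0.8171 0.3609 0.1774] [0.8436 0.4091 0.2291]
   top 6 [0.8267 0.398  0.2263] [0.822  0.3842 0.2244] [0.834  0.4091 0.2291]
red [252 140   8  18  57] [0.8165 0.3984 0.1306] [0.8572 0.4471 0.2186]
   top 2 [0.8225 0.4239 0.2159] [0.8219 0.4235 0.2132] [0.8231 0.4244 0.2186]
red [223 178  13  15 165] [0.4416 0.3059 0.1654] [0.4838 0.3582 0.2145]
   top 19 [0.4597 0.3298 0.2109] [0.4426 0.3068 0.2089] [0.4809 0.3462 0.2145]
red [246 185  13  16 181] [0.4238 0.194  0.1593] [0.4751 0.2406 0.2142]
   top 26 [0.4465 0.2235 0.2102] [0.4249 0.2028 0.2082] [0.4676 0.2406 0.2142]
red [271 193  14  16 193] [0.41   0.0819 0.161 ] [0.4594 0.129  0.2136]
   top 29 [0.4379 0.1048 0.21  ] [0.4161 0.0826 0.2077] [0.4594 0.1254 0.2136]
dark [ 318  235   58   38 1121] [ 0.4903 -0.158   0.0026] ((0.4921998977661133, -0.1570655107498169), (0.15967969596385956, 0.20264479517936707), 86.48538970947266)
board [211 216  35  18 238] [0.4425 0.327  0.0131] ((0.44965651631355286, 0.33975666761398315), (0.12870477139949799, 0.14223796129226685), 24.977575302124023)
board [256 225  4
[... 820 characters left out ...]

   top 22 [0.4644 0.3257 0.2054] [0.4429 0.3168 0.2029] [0.4845 0.3368 0.2079]
blue [356 185  13  19 121] [ 0.4678 -0.2841  0.0035] [ 0.5557 -0.2671  0.0686] ((0.5118107795715332, -0.27563145756721497), (0.08791554719209671, 0.016848457977175713), 3.7603018283843994)
  rim 9 ((0.5186275243759155, -0.27627554535865784), (0.004025442060083151, 0.02857981249690056), 89.56061553955078)
dark [315 195  53  27 787] [ 0.4932 -0.1548  0.0013] ((0.4972913861274719, -0.1545831710100174), (0.1601644903421402, 0.17969374358654022), 88.4325180053711)
board [212 218  99  36 960] [0.4409 0.2365 0.0114] ((0.45344462990760803, 0.2237219512462616), (0.36215484142303467, 0.1167306900024414), 83.44345092773438)
```

View pics/crop.png

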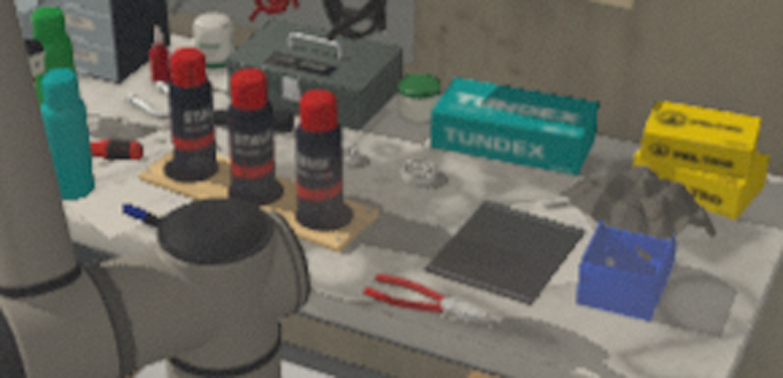

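The crop confirms the choice: three red-capped dark cans stand on the plywood board, and the blue bin is to the right of the dark mat with a grey rag just behind it. Next I measure the bin in the side view.

Run:
```python
from h import *
f=np.load("side0.npz");p,d=f["p"],f["d"];c=viewer.camera_info("side");W=cloud(d,c)
hsv=cv2.cvtColor(p,cv2.COLOR_RGB2HSV);H,S,V=cv2.split(hsv)
print(hsv[265,390],W[265,390],d[265,390])
m=np.zeros(H.shape,bool);m[230:290,360:425]=True
m&=(H>105)&(H<135)&(S>120)
P=W[m&(d>0)];print(m.sum(),len(P),P.min(0),P.max(0),cv2.minAreaRect(P[:,:2].astype(np.float32)))
T=P[P[:,2]>.061];print("rim",len(T),T.min(0),T.max(0),cv2.minAreaRect(T[:,:2].astype(np.float32)))
# silhouette corners
ct=max(cv2.findContours(m.astype(np.uint8),0,1)[0],key=cv2.contourArea)
a=cv2.approxPolyDP(cv2.convexHull(ct),2.0,True)[:,0]
for q in a: print(q,"z68",ray(q,.068,c)[:2],"z0",ray(q,0,c)[:2],"z37",ray(q,.037,c)[:2])
# surroundings above table near the bin's right side
y=W[...,1];x=W[...,0];z=W[...,2]
o=(d>0)&(x>.35)&(x<.75)&(y<-.3)&(y>-.55)&(z>.012)&~cv2.dilate(m.astype(np.uint8),np.ones((5,5))).astype(bool)
for q,s in comps(o,15): Q=W[q];print("obst",s,Q.min(0),Q.max(0))
t=(d>0)&(abs(z)<.01)&(x>.3)&(x<.7);print("table ymin near x .5",np.percentile(y[t],.2))
```

```text
[114 124 138] [ 0.4249 -0.3407  0.048 ] 1.9013121
281 280 [ 0.4146 -0.3807 -0.0022] [ 0.5728 -0.2787  0.0747] ((0.4939047694206238, -0.3300846815109253), (0.1572757065296173, 0.09669333696365356), 2.60290789604187)
rim 60 [ 0.4152 -0.3807  0.061 ] [ 0.5103 -0.2892  0.0747] ((0.44598811864852905, -0.35062509775161743), (0.059403445571660995, 0.12381654232740402), 43.86430358886719)
[375 268] z68 [ 0.3594 -0.307 ] z0 [ 0.4478 -0.2821] z37 [ 0.3997 -0.2956]
[376 257] z68 [ 0.4216 -0.2893] z0 [ 0.5138 -0.2633] z37 [ 0.4637 -0.2775]
[399 263] z68 [ 0.4229 -0.3715] z0 [ 0.5152 -0.3505] z37 [ 0.465  -0.3619]
[393 269] z68 [ 0.3809 -0.3633] z0 [ 0.4707 -0.3418] z37 [ 0.4218 -0.3535]
[384 271] z68 [ 0.3568 -0.3396] z0 [ 0.4451 -0.3166] z37 [ 0.397  -0.3291]
obst [ 392  206   47   42 1232] [ 0.539  -0.4296  0.0121] [ 0.7498 -0.3     0.1136]
obst [388 263  18  13  72] [ 0.4149 -0.3828  0.0128] [ 0.4993 -0.3386  0.0643]
table ymin near x .5 -0.4983493209534779
```

Run:
```python
from h import *
f=np.load("side0.npz");p,d=f["p"],f["d"];c=viewer.camera_info("side");W=cloud(d,c)
hsv=cv2.cvtColor(p,cv2.COLOR_RGB2HSV);H,S,V=cv2.split(hsv)
m=np.zeros(H.shape,bool);m[230:290,360:425]=True
m&=(H>105)&(H<135)&(S>90)
P=W[m&(d>0)];print(m.sum(),P.min(0),P.max(0))
ct=max(cv2.findContours(m.astype(np.uint8),0,1)[0],key=cv2.contourArea)
a=cv2.approxPolyDP(cv2.convexHull(ct),1.5,True)[:,0]
for q in a: print(q,"z68",ray(q,.068,c)[:2],"z0",ray(q,0,c)[:2],"z37",ray(q,.037,c)[:2], W[q[1],q[0]])
# depth points of outer front wall (x near min) and walls from 3D
F=P[(P[:,0]<.44)&(P[:,2]<.06)]
print("front wall line",len(F),cv2.fitLine(F[:,:2].astype(np.float32),cv2.DIST_HUBER,0,.01,.01).ravel(),F.min(0),F.max(0))
y,x,z=W[...,1],W[...,0],W[...,2]
g=cv2.dilate(m.astype(np.uint8),np.ones((5,5)))>0
o=(d>0)&(x>.35)&(x<.75)&(y<-.2)&(y>-.5)&(z>.012)&~g
Q=W[o]
for lo in np.arange(.38,.72,.04):
    q=Q[(Q[:,0]>lo)&(Q[:,0]<lo+.04)]
    if len(q): print("obst x%.2f"%lo,len(q),q[:,1:].min(0),q[:,1:].max(0))
```

```text
869 [ 0.4121 -0.3828 -0.0046] [ 0.5759 -0.2737  0.0747]
[409 249] z68 [ 0.5199 -0.3788] z0 [ 0.618  -0.3582] z37 [ 0.5646 -0.3694] [ 0.5507 -0.3723  0.0467]
[408 258] z68 [ 0.4651 -0.3909] z0 [ 0.5599 -0.3711] z37 [ 0.5083 -0.3818] [ 0.55   -0.3731  0.0071]
[400 277] z68 [ 0.3488 -0.3973] z0 [ 0.4366 -0.3778] z37 [ 0.3889 -0.3884] [ 0.4248 -0.3804  0.0092]
[374 271] z68 [ 0.3419 -0.3094] z0 [ 0.4293 -0.2847] z37 [ 0.3817 -0.2982] [ 0.4211 -0.287   0.0064]
[375 258] z68 [ 0.4144 -0.2881] z0 [ 0.5062 -0.2621] z37 [ 0.4563 -0.2763] [ 0.425  -0.2851  0.0601]
[382 242] z68 [ 0.5201 -0.2786] z0 [ 0.6182 -0.252 ] z37 [ 0.5648 -0.2664] [ 0.524  -0.2775  0.0652]
front wall line 366 [ 0.0668 -0.9978  0.4248 -0.3343] [ 0.4121 -0.3828 -0.0046] [ 0.4387 -0.2835  0.0595]
obst x0.38 1 [-0.2082  0.0129] [-0.2082  0.0129]
obst x0.50 1 [-0.2424  0.0149] [-0.2424  0.0149]
obst x0.54 6 [-0.3727  0.0124] [-0.2416  0.0653]
obst x0.58 241 [-0.3606  0.012 ] [-0.2108  0.0554]
obst x0.62 319 [-0.3983  0.013 ] [-0.202   0.0595]
obst x0.66 204 [-0.3983  0.0121] [-0.202   0.0567]
obst x0.70 954 [-0.4293  0.0121] [-0.229   0.1136]
```

Bin centre is about (0.494, -0.328), yawed roughly 4°. The mat is at about (0.493, -0.156), so the push is about 0.17 m along +y. The sizes and heights match the description. First I turn the tool so the fingers span world x, and raise it.

```bash
python3 -m crank '[[[0,0,-0.007,0,0,0.1435,0.0918],[0,0,-0.007,0,0,0.1435,0.0918],[0,0,-0.007,0,0,0.1435,0.0918],[0,0,-0.007,0,0,0.1435,0.0918],[0,0,-0.007,0,0,0.1435,0.0918],[0,0,-0.007,0,0,0.1435,0.0918],[0,0,-0.007,0,0,0.1435,0.0918],[0,0,-0.007,0,0,0.1435,0.0918]]]' 40
```

```text
time: 1.1
ee_pos: [0.2153, 0.4786, 0.3015]
tcp_rot: [[0.005, 1.0, -0.001], [1.0, -0.005, -0.001], [-0.001, -0.001, -1.0]]
ft_force: [-0.4, -0.4, 0.7]
gripper_width: 0.092
finger_force: 0.0
```

```bash
python3 -m crank '[[[-0.04,0.034,0,0,0,0,0.0918],[-0.05,0.034,0,0,0,0,0.0918],[-0.05,0.034,0,0,0,0,0.0918],[-0.05,0.034,0,0,0,0,0.0918],[-0.05,0.034,0,0,0,0,0.0918],[-0.05,0.034,0,0,0,0,0.0918],[-0.05,0.034,0,0,0,0,0.0918],[-0.05,0.034,0,0,0,0,0.0918]]]'
python3 -m crank '[[[-0.055,0,0,0,0,0,0.0918],[-0.06,0,0,0,0,0,0.0918],[-0.06,0,0,0,0,0,0.0918],[-0.06,0,0,0,0,0,0.0918],[-0.06,0,0,0,0,0,0.0918],[-0.06,0,0,0,0,0,0.0918],[-0.06,0,0,0,0,0,0.0918],[-0.04,0,0,0,0,0,0.0918]]]'
python3 -m crank '[[[0,0,0,0,0,0,0.0918],[0,0,0,0,0,0,0.0918]]]'
python3 - <<'E'
from h import *
from rig import viewer
i=viewer.camera_info("wrist");print(i)
p,d=viewer.read_camera("wrist");cv2.imwrite("pics/w1.png",p[:,:,::-1]);np.savez("w1.npz",p=p,d=d)
E
```

```text
time: 2.1
ee_pos: [0.4881, 0.087, 0.3015]
tcp_rot: [[0.0, 1.0, -0.0], [1.0, -0.0, 0.0], [0.0, -0.0, -1.0]]
ft_force: [1.1, 1.3, 0.4]
gripper_width: 0.0917
finger_force: 0.0
time: 3.1
ee_pos: [0.4867, -0.3688, 0.3008]
tcp_rot: [[0.002, 1.0, -0.001], [1.0, -0.002, 0.001], [0.001, -0.001, -1.0]]
ft_force: [0.9, -0.3, -0.3]
gripper_width: 0.0918
finger_force: 0.0
time: 3.35
ee_pos: [0.4873, -0.3656, 0.3012]
tcp_rot: [[0.0, 1.0, -0.001], [1.0, -0.0, 0.001], [0.001, -0.001, -1.0]]
ft_force: [0.1, 1.3, 0.4]
gripper_width: 0.0919
finger_force: 0.0
{'mtx': array([[325.1923,   0.    , 274.2097],
       [  0.    , 325.1923, 213.1825],
       [  0.    ,   0.    ,   1.    ]]), 'eye': array([ 0.4879, -0.288 ,  0.4405]), 'attitude': array([[ 1.    ,  0.0006,  0.0007],
       [ 0.0007, -0.9586, -0.2847],
       [ 0.0005,  0.2847, -0.9586]])}
```

View pics/w1.png

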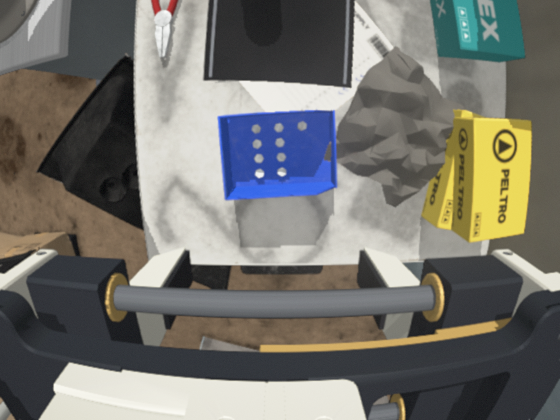

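The wrist picture shows the bin's rim corners near (219,117), (332,110), (336,190) and (225,200). The rag touches its +x end near (340,140). The mat's near edge runs from about (205,79) to (352,86), and the pliers are at (165,30).

```bash
cat >> h.py <<'E'
def fray(uv,z,c):
    K=c["mtx"];x=(uv[0]-K[0,2])/K[0,0];y=(uv[1]-K[1,2])/K[1,1];t=np.hypot(x,y)
    k=np.sin(t)/t if t>1e-9 else 1
    r=c["attitude"]@np.array([x*k,y*k,np.cos(t)])
    return c["eye"]+r*(z-c["eye"][2])/r[2]
E
python3 - <<'E'
from h import *
c=viewer.camera_info("wrist")
for n,uv,z in[("rim-x+y",(219,117),.068),("rim-x-y",(226,200),.068),("lo+x+y",(333,110),.037),("lo+x-y",(337,190),.037),("mat",(205,79),0),("mat",(352,86),0),("table edge",(280,263),0),("rag",(337,130),.03),("rag",(372,75),.02)]:
    print(n,fray(uv,z,c))
E
```

```text
rim-x+y [ 0.4253 -0.2841  0.068 ]
rim-x-y [ 0.431  -0.3821  0.068 ]
lo+x+y [ 0.5609 -0.2746  0.037 ]
lo+x-y [ 0.5692 -0.3764  0.037 ]
mat [ 0.395  -0.2302  0.    ]
mat [ 0.5935 -0.2389  0.    ]
table edge [ 0.4973 -0.4963  0.    ]
rag [ 0.5678 -0.2997  0.03  ]
rag [ 0.6159 -0.2243  0.02  ]
```

```bash
python3 -m crank '[[[-0.06,0.004,0,0,0,0,0.0918],[0,0,0.055,0,0,0,0.0918],[0,0,0.055,0,0,0,0.0918],[0,0,0.055,0,0,0,0.0918],[0,0,0.055,0,0,0,0.0918],[0,0,0.03,0,0,0,0.0918],[0,0,0.015,0,0,0,0.0918],[0,0,0,0,0,0,0.0918]]]'
```

```text
time: 4.4
ee_pos: [0.4918, -0.4254, 0.0367]
tcp_rot: [[-0.001, 1.0, -0.0], [1.0, 0.001, 0.001], [0.001, -0.0, -1.0]]
ft_force: [-0.1, 0.1, 0.3]
gripper_width: 0.0919
finger_force: 0.0
```

```bash
python3 -m crank '[[[0.015,0,0,0,0,0,0.0918],[0.012,0,0,0,0,0,0.0918],[0.012,0,0,0,0,0,0.0918],[0.012,0,0,0,0,0,0.0918],[0.014,0,0,0,0,0,0.0918],[0.014,0,0,0,0,0,0.0918],[0.014,0,0,0,0,0,0.0918],[0.014,0,0,0,0,0,0.0918]]]'
python3 -m crank '[[[0.015,0,0,0,0,0,0.0918],[0.015,0,0,0,0,0,0.0918],[0.015,0,0,0,0,0,0.0918],[0.012,0,0,0,0,0,0.0918],[0.01,0,0,0,0,0,0.0918],[0.008,0,0,0,0,0,0.0918],[0.005,0,0,0,0,0,0.0918],[0,0,0,0,0,0,0.0918]]]'
python3 - <<'E'
from h import *
i=viewer.camera_info("wrist");print(i["eye"])
p,d=viewer.read_camera("wrist");cv2.imwrite("pics/w2.png",p[:,:,::-1]);np.savez("w2.npz",p=p,d=d)
E
```

```text
time: 5.4
ee_pos: [0.4915, -0.3183, 0.0368]
tcp_rot: [[-0.0, 1.0, 0.0], [1.0, 0.0, -0.0], [-0.0, 0.0, -1.0]]
ft_force: [-0.2, -4.9, 4.3]
gripper_width: 0.0917
finger_force: 2.2
time: 6.4
ee_pos: [0.4909, -0.2382, 0.0363]
tcp_rot: [[-0.0, 1.0, -0.001], [1.0, 0.0, 0.002], [0.002, -0.001, -1.0]]
ft_force: [-0.1, -0.1, -0.7]
gripper_width: 0.0919
finger_force: 0.0
[ 0.4916 -0.1607  0.1757]
```

View pics/w2.png

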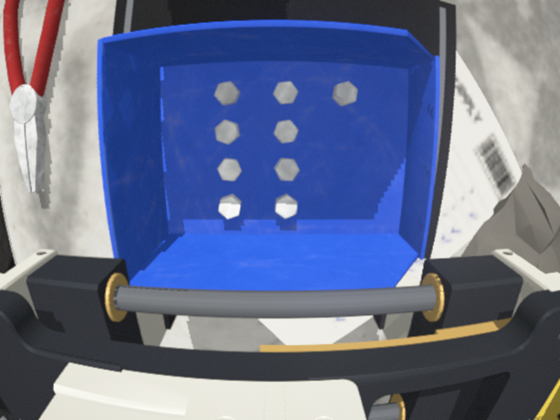

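The wrist picture shows the bin straight in front of the fingers: rim corner (100,40), +y wall top ending at (410,32), low +x wall at (438,58). The mat's +x edge is at about (452,60).

Run:
```python
from h import *
c=viewer.camera_info("wrist")
for n,uv,z in[("rim-x+y",(100,41),.068),("rim+y mid",(260,22),.068),("rim+x+y",(408,33),.068),("lo+x+y",(438,57),.037),("mat edge",(452,80),0),("mat edge",(437,240),0)]:
    print(n,fray(uv,z,c))
```

```text
rim-x+y [ 0.4289 -0.1283  0.068 ]
rim+y mid [ 0.4869 -0.1276  0.068 ]
rim+x+y [ 0.5377 -0.1279  0.068 ]
lo+x+y [ 0.5661 -0.1276  0.037 ]
mat edge [ 0.5957 -0.1314  0.    ]
mat edge [ 0.5948 -0.2306  0.    ]
```

Bin centre is now (0.497, -0.178) and needs another 0.022 m. After that I back off, raise the tool, and go over towards the left can.

```bash
python3 -m crank '[[[0.006,0,0,0,0,0,0.0918],[0.007,0,0,0,0,0,0.0918],[0.005,0,0,0,0,0,0.0918],[0.004,0,0,0,0,0,0.0918],[0,0,0,0,0,0,0.0918],[0,0,0,0,0,0,0.0918],[-0.02,0,0,0,0,0,0.0918],[-0.025,0,0,0,0,0,0.0918]]]'
python3 -m crank '[[[0,0,-0.03,0,0,0,0.0918],[0,0,-0.055,0,0,0,0.0918],[0,0,-0.055,0,0,0,0.0918],[0,0,-0.055,0,0,0,0.0918],[0,0,-0.055,0,0,0,0.0918],[0,0,-0.04,0,0,0,0.0918],[0,0,0,0,0,0,0.0918]]]'
python3 - <<'E'
from h import *
i=viewer.camera_info("wrist")
p,d=viewer.read_camera("wrist");cv2.imwrite("pics/w3.png",p[:,:,::-1]);np.savez("w3.npz",p=p,d=d)
H,S,V=cv2.split(cv2.cvtColor(p,cv2.COLOR_RGB2HSV))
m=(H>108)&(H<128)&(S>130)
for q,s in comps(m,1000):
    ct=cv2.findContours(q.astype(np.uint8),0,1)[0][0];a=cv2.approxPolyDP(cv2.convexHull(ct),5,True)[:,0]
    for u in a: print(u,fray(u,.068,i)[:2],fray(u,.037,i)[:2])
E
```

```text
time: 7.45
ee_pos: [0.4916, -0.2636, 0.0369]
tcp_rot: [[-0.001, 1.0, 0.0], [1.0, 0.001, -0.0], [-0.0, 0.0, -1.0]]
ft_force: [-0.6, 1.2, 0.6]
gripper_width: 0.092
finger_force: 0.0
time: 8.32
ee_pos: [0.4921, -0.2642, 0.3305]
tcp_rot: [[0.001, 1.0, 0.006], [1.0, -0.001, -0.005], [-0.005, 0.006, -1.0]]
ft_force: [0.4, 0.0, -1.4]
gripper_width: 0.0919
finger_force: 0.0
[329  59] [ 0.5617 -0.111 ] [ 0.5671 -0.1053]
[328 132] [ 0.5612 -0.2029] [ 0.5666 -0.2043]
[220 133] [ 0.428  -0.2041] [ 0.4231 -0.2055]
[220  54] [ 0.4288 -0.1048] [ 0.4239 -0.0985]
[294  52] [ 0.5188 -0.1037] [ 0.5209 -0.0973]
```

The bin is now at (0.497, -0.154), which is on the middle of the mat. I go over to the cans and measure the caps with the wrist camera.

```bash
python3 -m crank '[[[0.04,-0.004,0,0,0,0,0.0918],[0.058,-0.004,0,0,0,0,0.0918],[0.06,-0.004,0,0,0,0,0.0918],[0.06,-0.004,0,0,0,0,0.0918],[0.06,-0.004,0,0,0,0,0.0918],[0.06,-0.004,0,0,0,0,0.0918],[0.06,-0.004,0,0,0,0,0.0918],[0.05,-0.004,0,0,0,0,0.0918]]]'
python3 -m crank '[[[0,0,0,0,0,0,0.0918],[0,0,0,0,0,0,0.0918],[0,0,0,0,0,0,0.0918]]]'
python3 - <<'E'
from h import *
i=viewer.camera_info("wrist")
p,d=viewer.read_camera("wrist");cv2.imwrite("pics/w4.png",p[:,:,::-1]);np.savez("w4.npz",p=p,d=d)
H,S,V=cv2.split(cv2.cvtColor(p,cv2.COLOR_RGB2HSV))
m=((H<8)|(H>172))&(S>130)&(V>90)
for q,s in comps(m,300):
    (u,v),r=cv2.minEnclosingCircle(cv2.findContours(q.astype(np.uint8),0,1)[0][0]);print(s,u,v,r,fray((u,v),.207,i), np.median(d[q]))
E
```

```text
time: 9.38
ee_pos: [0.4588, 0.1873, 0.325]
tcp_rot: [[-0.0, 1.0, -0.003], [1.0, 0.0, -0.001], [-0.001, -0.003, -1.0]]
ft_force: [0.6, -0.9, -0.4]
gripper_width: 0.0917
finger_force: 0.0
time: 9.75
ee_pos: [0.4597, 0.1844, 0.3262]
tcp_rot: [[0.002, 1.0, -0.001], [1.0, -0.002, -0.0], [-0.0, -0.001, -1.0]]
ft_force: [0.6, -0.0, 0.1]
gripper_width: 0.0919
finger_force: 0.0
[ 260    0   63   66 3104] 287.5 31.5 34.677181243896484 [0.471  0.3333 0.207 ] 0.22804327
[ 239  131   62   63 3029] 269.16912841796875 161.65074157714844 31.402786254882812 [0.4564 0.2279 0.207 ] 0.25863084
[ 231  249   54   41 1855] 257.71063232421875 277.3370056152344 28.76043701171875 [0.4456 0.1251 0.207 ] 0.29105774
```

View pics/w4.png

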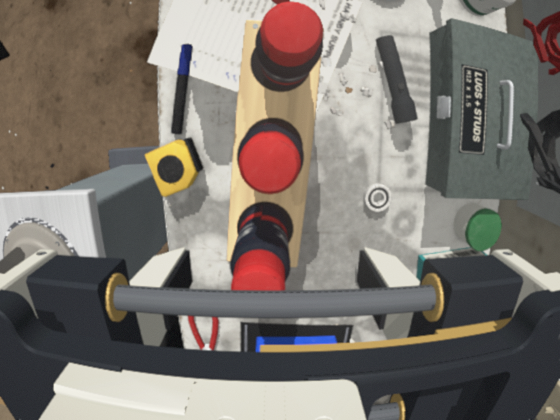

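The wrist picture shows the three red caps at (291,32), (269,161) and (258,275) on the board, with the toolbox clear to the right. I refine the centres from the flat cap tops using depth.

```bash
cat >> h.py <<'E'
def fcloud(d,c):
    v,u=np.indices(d.shape);K=c["mtx"];x=(u-K[0,2])/K[0,0];y=(v-K[1,2])/K[1,1];t=np.hypot(x,y)+1e-9
    P=np.dstack([x/t*np.tan(t)*d,y/t*np.tan(t)*d,d])
    return P@c["attitude"].T+c["eye"]
def caps(p,d,c,zmin=.2):
    H,S,V=cv2.split(cv2.cvtColor(p,cv2.COLOR_RGB2HSV));m=((H<8)|(H>172))&(S>120)&(V>70)
    W=fcloud(d,c)
    for q,s in comps(m,300):
        P=W[q&(d>0)];zt=np.percentile(P[:,2],95)
        T=P[P[:,2]>zt-.006]
        (a,r)=cv2.minEnclosingCircle(T[:,:2].astype(np.float32));print(s,"ztop",zt,len(T),"mid",np.array(a),"r",r,"mean",T.mean(0)[:2])
E
python3 - <<'E'
from h import *
f=np.load("w4.npz");caps(f["p"],f["d"],viewer.camera_info("wrist"))
E
python3 -m crank '[[[0.03,0,0,0,0,0,0.0918],[0.03,0,0,0,0,0,0.0918],[0.005,0,0,0,0,0,0.0918],[0,0,0,0,0,0,0.0918],[0,0,0,0,0,0,0.0918]]]'
python3 - <<'E'
from h import *
c=viewer.camera_info("wrist");print(c["eye"]);p,d=viewer.read_camera("wrist");caps(p,d,c)
E
```

```text
[ 260    0   63   67 3164] ztop 0.20791438409390572 2651 mid [0.4739 0.3365] r 0.025321196764707565 mean [0.4742 0.3355]
[524  12  36  62 799] ztop 0.14739409637544393 108 mid [0.8304 0.4059] r 0.03346920758485794 mean [0.8295 0.4174]
[ 239  131   62   63 3053] ztop 0.20783173841600666 2798 mid [0.4564 0.2257] r 0.025114938616752625 mean [0.4564 0.2264]
[ 231  249   54   42 1884] ztop 0.2074878972071004 1007 mid [0.444 0.162] r 0.05692346766591072 mean [0.4453 0.1231]
time: 10.42
ee_pos: [0.4596, 0.2497, 0.3268]
tcp_rot: [[0.001, 1.0, 0.0], [1.0, -0.001, -0.0], [-0.0, 0.0, -1.0]]
ft_force: [0.8, 0.0, -0.1]
gripper_width: 0.0916
finger_force: 0.0
[0.4601 0.3275 0.466 ]
[526  60  34  59 527] ztop 0.14147714916782797 53 mid [0.8334 0.4024] r 0.037016261368989944 mean [0.8284 0.4187]
[546  68  14  39 307] ztop 0.1450315612797945 107 mid [0.8366 0.4039] r 0.02621513046324253 mean [0.8313 0.4053]
[ 260   76   62   63 3028] ztop 0.20772155050754834 2866 mid [0.4745 0.3372] r 0.025150449946522713 mean [0.4741 0.3373]
[ 241  200   58   80 3238] ztop 0.20760428277096213 2320 mid [0.4566 0.2258] r 0.025060756132006645 mean [0.4566 0.2278]
[ 235  318   49   34 1426] ztop 0.2077560866308066 949 mid [0.4402 0.1893] r 0.08817560970783234 mean [0.4438 0.1276]
```

Left can (0.4743, 0.337) and middle can (0.4565, 0.2258), both with tops at 0.2077 m as expected. I approach and grip the left can.

```bash
python3 -m crank '[[[0.03,0.005,0,0,0,0,0.0918],[0.03,0.005,0,0,0,0,0.0918],[0.027,0.0047,0.02,0,0,0,0.0918],[0,0,0.04,0,0,0,0.0918],[0,0,0.04,0,0,0,0.0918],[0,0,0.025,0,0,0,0.0918],[0,0,0.013,0,0,0,0.0918],[0,0,0,0,0,0,0.0918]]]' 30
python3 -m crank '[[[0,0,0,0,0,0,0.0918]]]'
```

```text
time: 11.48
ee_pos: [0.4742, 0.3374, 0.1885]
tcp_rot: [[0.001, 1.0, -0.001], [1.0, -0.001, -0.0], [-0.0, -0.001, -1.0]]
ft_force: [-0.9, -0.3, -0.3]
gripper_width: 0.0919
finger_force: 0.0
time: 11.6
ee_pos: [0.4748, 0.338, 0.19]
tcp_rot: [[0.0, 1.0, 0.002], [1.0, -0.0, 0.001], [0.001, 0.002, -1.0]]
ft_force: [-0.9, 0.0, -0.2]
gripper_width: 0.0918
finger_force: 0.0
```

```bash
python3 -m crank '[[[0,0,0,0,0,0,0.06],[0,0,0,0,0,0,0.052],[0,0,0,0,0,0,0.045],[0,0,0,0,0,0,0.04],[0,0,0,0,0,0,0.04],[0,0,0,0,0,0,0.04]]]' 30
python3 -m crank '[[[0,0,-0.01,0,0,0,0.04],[0,0,-0.015,0,0,0,0.04],[0,0,-0.015,0,0,0,0.04],[0,0,-0.01,0,0,0,0.04],[0,0,0,0,0,0,0.04],[0,0,0,0,0,0,0.04],[0,0,0,0,0,0,0.04],[0,0,0,0,0,0,0.04]]]'
python3 -m crank '[[[0,0,0,0,0,0,0.04],[0,0,0,0,0,0,0.04]]]';python3 -m crank '[[[0,0,0,0,0,0,0.04]]]';python3 -m crank '[[[0,0,0,0,0,0,0.04]]]';python3 -m crank '[[[0,0,0,0,0,0,0.04]]]'; python3 -c "
from rig import manip;print(manip.state())"
```

```text
time: 12.35
ee_pos: [0.4741, 0.3378, 0.1888]
tcp_rot: [[-0.0, 1.0, -0.0], [1.0, 0.0, 0.0], [0.0, -0.0, -1.0]]
ft_force: [-0.6, -0.0, 0.4]
gripper_width: 0.0522
finger_force: 30.0
time: 13.35
ee_pos: [0.474, 0.3377, 0.2383]
tcp_rot: [[0.0, 1.0, -0.001], [1.0, -0.0, -0.0], [-0.0, -0.001, -1.0]]
ft_force: [0.5, 0.9, -2.0]
gripper_width: 0.0516
finger_force: 30.0
time: 13.6
ee_pos: [0.4741, 0.3378, 0.2387]
tcp_rot: [[0.0, 1.0, -0.0], [1.0, -0.0, 0.0], [0.0, -0.0, -1.0]]
ft_force: [-0.6, 0.3, -2.1]
gripper_width: 0.0517
finger_force: 30.0
time: 13.72
ee_pos: [0.4741, 0.3378, 0.2387]
tcp_rot: [[0.0, 1.0, 0.0], [1.0, -0.0, 0.0], [0.0, 0.0, -1.0]]
ft_force: [-0.2, -0.6, -2.6]
gripper_width: 0.0517
finger_force: 30.0
time: 13.85
ee_pos: [0.4741, 0.3378, 0.2387]
tcp_rot: [[0.0, 1.0, 0.0], [1.0, -0.0, 0.0], [0.0, 0.0, -1.0]]
ft_force: [0.5, -0.5, -2.1]
gripper_width: 0.0516
finger_force: 30.0
time: 13.98
ee_pos: [0.4741, 0.3378, 0.2388]
tcp_rot: [[-0.0, 1.0, 0.0], [1.0, 0.0, 0.0], [0.0, 0.0, -1.0]]
ft_force: [-0.4, 0.1, -2.5]
gripper_width: 0.052
finger_force: 30.0
{'time': 13.975, 'q': array([4.87431772e-01, 4.52455736e-01, 1.37213948e+00, 3.03370580e-05,
       1.31688058e+00, 4.87393270e-01]), 'joint_vel': array([-0.00048757,  0.00113403,  0.00157565, -0.00096857, -0.00037946,
        0.00072828]), 'joint_torque': array([-2.01651434e-03, -5.05766916e+01, -2.57422900e+01,  8.46410380e-02,
       -4.24332975e-03,  2.83233413e-05]), 'ee_pos': array([0.47410129, 0.33779854, 0.23876176]), 'tcp_rot': array([[-3.08871683e-05,  9.99999996e-01,  8.95015708e-05],
       [ 9.99999996e-01,  3.08799474e-05,  8.06791461e-05],
       [ 8.06763819e-05,  8.95040624e-05, -9.99999993e-01]]), 'ft_force': array([-0.44116242,  0.13699447, -2.4905873 ]), 'wrist_torque': array([-0.10270158,  0.00911726, -0.01069191]), 'finger_force': 29.99833971261978, 'gripper_width': 0.052039204364310705}
```

It weighs about 2.3 N (0.23 kg), so it's light. I put it back, release, raise, and move over to the middle can.

```bash
python3 -m crank '[[[0,0,0.02,0,0,0,0.04],[0,0,0.015,0,0,0,0.04],[0,0,0.008,0,0,0,0.04],[0,0,0.0055,0,0,0,0.04],[0,0,0.001,0,0,0,0.04],[0,0,0,0,0,0,0.04]]]'
python3 -m crank '[[[0,0,0,0,0,0,0.056],[0,0,0,0,0,0,0.07],[0,0,0,0,0,0,0.0918],[0,0,0,0,0,0,0.0918],[0,0,-0.02,0,0,0,0.0918],[0,0,-0.04,0,0,0,0.0918],[0,0,-0.02,0,0,0,0.0918],[0,0,0,0,0,0,0.0918]]]'
python3 -m crank '[[[-0.04,-0.006,0,0,0,0,0.0918],[-0.045,-0.006,0,0,0,0,0.0918],[-0.027,-0.0055,0,0,0,0,0.0918],[0,0,0,0,0,0,0.0918],[0,0,0,0,0,0,0.0918]]]'
python3 - <<'E'
from h import *
c=viewer.camera_info("wrist");print(c["eye"]);p,d=viewer.read_camera("wrist");caps(p,d,c)
E
```

```text
time: 14.72
ee_pos: [0.4743, 0.3379, 0.1896]
tcp_rot: [[-0.0, 1.0, 0.001], [1.0, 0.0, 0.0], [0.0, 0.001, -1.0]]
ft_force: [0.4, -0.2, -1.7]
gripper_width: 0.052
finger_force: 30.0
time: 15.72
ee_pos: [0.4747, 0.3381, 0.2708]
tcp_rot: [[0.0, 1.0, 0.003], [1.0, -0.0, 0.002], [0.002, 0.003, -1.0]]
ft_force: [0.8, 0.1, -0.7]
gripper_width: 0.0918
finger_force: 0.0
time: 16.35
ee_pos: [0.4566, 0.2263, 0.2686]
tcp_rot: [[0.0, 1.0, -0.001], [1.0, -0.0, 0.0], [0.0, -0.001, -1.0]]
ft_force: [-0.7, 0.2, 0.5]
gripper_width: 0.0918
finger_force: 0.0
[0.4572 0.3041 0.4079]
[272   0  24  19 342] ztop 0.031089116848310915 232 mid [0.4692 0.4421] r 0.012363336980342865 mean [0.4694 0.4404]
[ 262   31   80   79 4918] ztop 0.20763709758669385 4569 mid [0.4746 0.337 ] r 0.025048917159438133 mean [0.4743 0.3365]
[ 236  188   74   98 5048] ztop 0.20748035963874553 3842 mid [0.4565 0.2258] r 0.02526898682117462 mean [0.4564 0.2279]
[ 232  318   57   35 1487] ztop 0.20505780996423073 274 mid [0.438  0.1887] r 0.06542731821537018 mean [0.4412 0.1477]
```

The left can is back at (0.4745, 0.337), upright with its top at 0.2076 m. Next is the middle can.

```bash
python3 -m crank '[[[0,0,0.035,0,0,0,0.0918],[0,0,0.03,0,0,0,0.0918],[0,0,0.0145,0,0,0,0.0918],[0,0,0,0,0,0,0.0918],[0,0,0,0,0,0,0.06],[0,0,0,0,0,0,0.052],[0,0,0,0,0,0,0.045],[0,0,0,0,0,0,0.04]]]' 30
python3 -m crank '[[[0,0,0,0,0,0,0.04],[0,0,-0.01,0,0,0,0.04],[0,0,-0.015,0,0,0,0.04],[0,0,-0.015,0,0,0,0.04],[0,0,-0.01,0,0,0,0.04],[0,0,0,0,0,0,0.04],[0,0,0,0,0,0,0.04],[0,0,0,0,0,0,0.04]]]'
python3 -m crank '[[[0,0,0,0,0,0,0.04],[0,0,0,0,0,0,0.04],[0,0,0,0,0,0,0.04]]]';python3 -m crank '[[[0,0,0,0,0,0,0.04]]]';python3 -m crank '[[[0,0,0,0,0,0,0.04]]]'
```

```text
time: 17.4
ee_pos: [0.4567, 0.2258, 0.1901]
tcp_rot: [[0.0, 1.0, 0.001], [1.0, -0.0, 0.0], [0.0, 0.001, -1.0]]
ft_force: [0.7, -0.2, 0.3]
gripper_width: 0.0565
finger_force: 0.0
time: 18.4
ee_pos: [0.4563, 0.2257, 0.2391]
tcp_rot: [[-0.0, 1.0, -0.001], [1.0, 0.0, -0.0], [-0.0, -0.001, -1.0]]
ft_force: [0.8, -0.6, -7.0]
gripper_width: 0.0517
finger_force: 30.0
time: 18.77
ee_pos: [0.4566, 0.2258, 0.2397]
tcp_rot: [[0.0, 1.0, -0.0], [1.0, -0.0, 0.0], [0.0, -0.0, -1.0]]
ft_force: [-0.4, -0.1, -6.9]
gripper_width: 0.0521
finger_force: 30.0
time: 18.9
ee_pos: [0.4566, 0.2258, 0.2397]
tcp_rot: [[-0.0, 1.0, 0.0], [1.0, 0.0, 0.0], [0.0, 0.0, -1.0]]
ft_force: [-0.1, -0.3, -6.6]
gripper_width: 0.0518
finger_force: 30.0
time: 19.02
ee_pos: [0.4566, 0.2258, 0.2398]
tcp_rot: [[0.0, 1.0, 0.0], [1.0, -0.0, 0.0], [0.0, 0.0, -1.0]]
ft_force: [-0.6, 0.8, -6.0]
gripper_width: 0.0522
finger_force: 30.0
```

About 6.6 N (0.66 kg), so the middle can is the full one. I put it back and go to look at the right can.

```bash
python3 -m crank '[[[0,0,0.02,0,0,0,0.04],[0,0,0.015,0,0,0,0.04],[0,0,0.008,0,0,0,0.04],[0,0,0.0055,0,0,0,0.04],[0,0,0.001,0,0,0,0.04],[0,0,0,0,0,0,0.04]]]'
python3 -m crank '[[[0,0,0,0,0,0,0.056],[0,0,0,0,0,0,0.07],[0,0,0,0,0,0,0.0918],[0,0,0,0,0,0,0.0918],[0,0,-0.02,0,0,0,0.0918],[0,0,-0.04,0,0,0,0.0918],[0,0,-0.04,0,0,0,0.0918],[0,0,-0.02,0,0,0,0.0918]]]'
python3 -m crank '[[[-0.04,-0.003,0,0,0,0,0.0918],[-0.05,-0.004,0,0,0,0,0.0918],[-0.05,-0.004,0,0,0,0,0.0918],[-0.04,-0.004,0,0,0,0,0.0918],[0,0,0,0,0,0,0.0918],[0,0,0,0,0,0,0.0918]]]'
python3 - <<'E'
from h import *
c=viewer.camera_info("wrist");print(c["eye"]);p,d=viewer.read_camera("wrist");caps(p,d,c)
E
```

```text
time: 19.77
ee_pos: [0.4568, 0.2259, 0.1906]
tcp_rot: [[0.0, 1.0, 0.001], [1.0, -0.0, 0.0], [0.0, 0.001, -1.0]]
ft_force: [0.7, 0.3, -6.7]
gripper_width: 0.0519
finger_force: 30.0
time: 20.78
ee_pos: [0.4572, 0.226, 0.3127]
tcp_rot: [[-0.0, 1.0, 0.004], [1.0, 0.0, 0.001], [0.001, 0.004, -1.0]]
ft_force: [0.2, -0.9, -1.0]
gripper_width: 0.0914
finger_force: 0.0
time: 21.52
ee_pos: [0.4417, 0.0462, 0.3103]
tcp_rot: [[0.0, 1.0, 0.0], [1.0, -0.0, 0.001], [0.001, 0.0, -1.0]]
ft_force: [1.3, 0.1, 0.5]
gripper_width: 0.0918
finger_force: 0.0
[0.4421 0.1239 0.4496]
[ 260    0   65   35 1801] ztop 0.2072941319284982 1045 mid [0.4569 0.2187] r 0.023788414895534515 mean [0.4567 0.2103]
[ 243  105   68   66 3468] ztop 0.20763985893611142 3267 mid [0.4443 0.1095] r 0.025181487202644348 mean [0.4444 0.1095]
[187 224  17  65 386] ztop 0.012954683512878061 383 mid [ 0.3609 -0.0367] r 0.09906580299139023 mean [ 0.323 -0.069]
[210 224  11  65 401] ztop 0.012544740475292115 395 mid [ 0.3521 -0.0769] r 0.052934154868125916 mean [ 0.3548 -0.0739]
```

The right can is at (0.4443, 0.1095).

```bash
python3 -m crank '[[[0.03,0.0026,0,0,0,0,0.0918],[0.0333,0,0.015,0,0,0,0.0918],[0,0,0.04,0,0,0,0.0918],[0,0,0.035,0,0,0,0.0918],[0,0,0.02,0,0,0,0.0918],[0,0,0.011,0,0,0,0.0918],[0,0,0,0,0,0,0.0918],[0,0,0,0,0,0,0.0918]]]'
python3 -m crank '[[[0,0,0,0,0,0,0.06],[0,0,0,0,0,0,0.052],[0,0,0,0,0,0,0.045],[0,0,0,0,0,0,0.04],[0,0,0,0,0,0,0.04]]]'
python3 -m crank '[[[0,0,-0.01,0,0,0,0.04],[0,0,-0.015,0,0,0,0.04],[0,0,-0.015,0,0,0,0.04],[0,0,-0.01,0,0,0,0.04],[0,0,0,0,0,0,0.04],[0,0,0,0,0,0,0.04],[0,0,0,0,0,0,0.04],[0,0,0,0,0,0,0.04]]]'
python3 -m crank '[[[0,0,0,0,0,0,0.04],[0,0,0,0,0,0,0.04],[0,0,0,0,0,0,0.04]]]';python3 -m crank '[[[0,0,0,0,0,0,0.04]]]';python3 -m crank '[[[0,0,0,0,0,0,0.04]]]'
```

```text
time: 22.58
ee_pos: [0.4448, 0.1094, 0.19]
tcp_rot: [[-0.0, 1.0, 0.002], [1.0, 0.0, 0.0], [0.0, 0.002, -1.0]]
ft_force: [-0.2, -0.4, 0.1]
gripper_width: 0.0918
finger_force: 0.0
time: 23.2
ee_pos: [0.4441, 0.1091, 0.1892]
tcp_rot: [[0.0, 1.0, -0.0], [1.0, -0.0, 0.0], [0.0, -0.0, -1.0]]
ft_force: [-0.2, 0.9, 0.1]
gripper_width: 0.0517
finger_force: 30.0
time: 24.2
ee_pos: [0.444, 0.1091, 0.2389]
tcp_rot: [[0.0, 1.0, -0.001], [1.0, -0.0, 0.0], [0.0, -0.001, -1.0]]
ft_force: [0.7, 0.1, -2.2]
gripper_width: 0.0518
finger_force: 30.0
time: 24.58
ee_pos: [0.4442, 0.1091, 0.2392]
tcp_rot: [[0.0, 1.0, 0.0], [1.0, -0.0, 0.0], [0.0, 0.0, -1.0]]
ft_force: [-0.6, 0.1, -1.5]
gripper_width: 0.0522
finger_force: 30.0
time: 24.7
ee_pos: [0.4442, 0.1091, 0.2392]
tcp_rot: [[-0.0, 1.0, 0.0], [1.0, 0.0, 0.0], [0.0, 0.0, -1.0]]
ft_force: [0.3, -0.2, -1.6]
gripper_width: 0.0517
finger_force: 30.0
time: 24.82
ee_pos: [0.4442, 0.1091, 0.2392]
tcp_rot: [[0.0, 1.0, 0.0], [1.0, -0.0, 0.0], [0.0, 0.0, -1.0]]
ft_force: [0.1, 0.1, -2.0]
gripper_width: 0.0521
finger_force: 30.0
```

About 1.8 N, so the right can is light. I put it back, then return over the middle can and check its position.

```bash
python3 -m crank '[[[0,0,0.02,0,0,0,0.04],[0,0,0.015,0,0,0,0.04],[0,0,0.008,0,0,0,0.04],[0,0,0.0055,0,0,0,0.04],[0,0,0.001,0,0,0,0.04],[0,0,0,0,0,0,0.04]]]'
python3 -m crank '[[[0,0,0,0,0,0,0.056],[0,0,0,0,0,0,0.07],[0,0,0,0,0,0,0.0918],[0,0,0,0,0,0,0.0918],[0,0,-0.02,0,0,0,0.0918],[0,0,-0.04,0,0,0,0.0918],[0,0,-0.04,0,0,0,0.0918],[0,0,-0.02,0,0,0,0.0918]]]'
python3 -m crank '[[[0.02,0.004,0,0,0,0,0.0918],[0.03,0.005,0,0,0,0,0.0918],[0,0,0,0,0,0,0.0918],[0,0,0,0,0,0,0.0918]]]'
python3 - <<'E'
from h import *
c=viewer.camera_info("wrist");print(c["eye"]);p,d=viewer.read_camera("wrist");caps(p,d,c)
E
```

```text
time: 25.58
ee_pos: [0.4445, 0.1091, 0.1901]
tcp_rot: [[-0.0, 1.0, 0.001], [1.0, 0.0, 0.0], [0.0, 0.001, -1.0]]
ft_force: [0.7, 0.9, -2.2]
gripper_width: 0.0521
finger_force: 30.0
time: 26.58
ee_pos: [0.4447, 0.1092, 0.312]
tcp_rot: [[-0.0, 1.0, 0.003], [1.0, 0.0, 0.0], [0.0, 0.003, -1.0]]
ft_force: [0.0, -0.3, -0.4]
gripper_width: 0.0918
finger_force: 0.0
time: 27.08
ee_pos: [0.453, 0.1588, 0.3096]
tcp_rot: [[-0.0, 1.0, -0.0], [1.0, 0.0, -0.0], [-0.0, -0.0, -1.0]]
ft_force: [0.1, -0.4, 0.4]
gripper_width: 0.0921
finger_force: 0.0
[0.4535 0.2366 0.4488]
[ 270    0   64   36 1810] ztop 0.207288239719763 1087 mid [0.4744 0.3317] r 0.024103013798594475 mean [0.4748 0.3224]
[533   3  27  42 310] ztop 0.11933331247803625 152 mid [0.8261 0.398 ] r 0.023237520828843117 mean [0.8278 0.3911]
[ 245  100   68   66 3514] ztop 0.20762042675414827 3318 mid [0.457  0.2259] r 0.025353100150823593 mean [0.4568 0.226 ]
[ 235  231   59   59 2979] ztop 0.2075452367278987 2054 mid [0.4453 0.1118] r 0.02490362897515297 mean [0.4453 0.1147]
```

```bash
python3 -m crank '[[[0.03,0.0037,0,0,0,0,0.0918],[0.037,0,0.015,0,0,0,0.0918],[0,0,0.04,0,0,0,0.0918],[0,0,0.035,0,0,0,0.0918],[0,0,0.02,0,0,0,0.0918],[0,0,0.01,0,0,0,0.0918],[0,0,0,0,0,0,0.0918],[0,0,0,0,0,0,0.0918]]]' 40
python3 -m crank '[[[0,0,0,0,0,0,0.06],[0,0,0,0,0,0,0.052],[0,0,0,0,0,0,0.045],[0,0,0,0,0,0,0.04],[0,0,0,0,0,0,0.04]]]'
python3 -m crank '[[[0,0,-0.01,0,0,0,0.04],[0,0,-0.02,0,0,0,0.04],[0,0,-0.03,0,0,0,0.04],[0,0,-0.04,0,0,0,0.04],[0,0,-0.045,0,0,0,0.04],[0,0,-0.045,0,0,0,0.04],[0,0,-0.035,0,0,0,0.04],[0,0,-0.02,0,0,0,0.04]]]'
python3 -m crank '[[[0,0,0,0,0,0,0.04],[0,0,0,0,0,0,0.04]]]'
```

```text
time: 28.12
ee_pos: [0.4575, 0.2261, 0.1907]
tcp_rot: [[0.0, 1.0, 0.002], [1.0, -0.0, 0.001], [0.001, 0.002, -1.0]]
ft_force: [0.7, -0.2, -0.1]
gripper_width: 0.0918
finger_force: 0.0
time: 28.75
ee_pos: [0.4567, 0.2261, 0.1898]
tcp_rot: [[-0.0, 1.0, -0.0], [1.0, 0.0, 0.0], [0.0, -0.0, -1.0]]
ft_force: [-1.1, -0.1, 0.2]
gripper_width: 0.0518
finger_force: 40.0
time: 29.75
ee_pos: [0.4567, 0.226, 0.4365]
tcp_rot: [[-0.0, 1.0, 0.001], [1.0, 0.0, 0.0], [0.0, 0.001, -1.0]]
ft_force: [-0.1, 0.2, -7.5]
gripper_width: 0.0518
finger_force: 40.0
time: 30.0
ee_pos: [0.4565, 0.2259, 0.4332]
tcp_rot: [[0.0, 1.0, -0.003], [1.0, -0.0, -0.001], [-0.001, -0.003, -1.0]]
ft_force: [-0.3, -0.2, -8.5]
gripper_width: 0.0519
finger_force: 40.0
```

```bash
python3 -m crank '[[[-0.01,0.005,0,0,0,0,0.04],[-0.025,0.005,0,0,0,0,0.04],[-0.04,0.005,0,0,0,0,0.04],[-0.045,0.005,0,0,0,0,0.04],[-0.045,0.005,0,0,0,0,0.04],[-0.045,0.005,0,0,0,0,0.04],[-0.045,0.005,0,0,0,0,0.04],[-0.04,0.0055,0,0,0,0,0.04]]]'
python3 -m crank '[[[-0.035,0,0,0,0,0,0.04],[-0.025,0,0,0,0,0,0.04],[-0.015,0,0,0,0,0,0.04],[-0.01,0,0,0,0,0,0.04],[0,0,0,0,0,0,0.04],[0,0,0.015,0,0,0,0.04],[0,0,0.025,0,0,0,0.04],[0,0,0.03,0,0,0,0.04]]]'
python3 -m crank '[[[0,0,0.03,0,0,0,0.04],[0,0,0.02,0,0,0,0.04],[0,0,0.01,0,0,0,0.04],[0,0,0,0,0,0,0.04],[0,0,0,0,0,0,0.04],[0,0,0,0,0,0,0.04],[0,0,0,0,0,0,0.04],[0,0,0,0,0,0,0.04]]]'
python3 - <<'E'
from h import *
p,d=viewer.read_camera("side");cv2.imwrite("pics/side1.png",cv2.resize(p[110:310,160:460,::-1],None,fx=2.6,fy=2.6))
E
```

```text
time: 31.0
ee_pos: [0.4971, -0.0713, 0.4339]
tcp_rot: [[0.001, 1.0, -0.001], [1.0, -0.001, 0.0], [0.0, -0.001, -1.0]]
ft_force: [0.5, 0.3, -6.8]
gripper_width: 0.0516
finger_force: 40.0
time: 32.0
ee_pos: [0.4977, -0.1529, 0.3645]
tcp_rot: [[-0.001, 1.0, 0.002], [1.0, 0.001, -0.0], [-0.0, 0.002, -1.0]]
ft_force: [0.3, -0.3, -7.1]
gripper_width: 0.0515
finger_force: 40.0
time: 33.0
ee_pos: [0.4974, -0.154, 0.3049]
tcp_rot: [[0.0, 1.0, 0.0], [1.0, -0.0, -0.0], [-0.0, 0.0, -1.0]]
ft_force: [0.1, -0.6, -7.4]
gripper_width: 0.0515
finger_force: 40.0
```

View pics/side1.png

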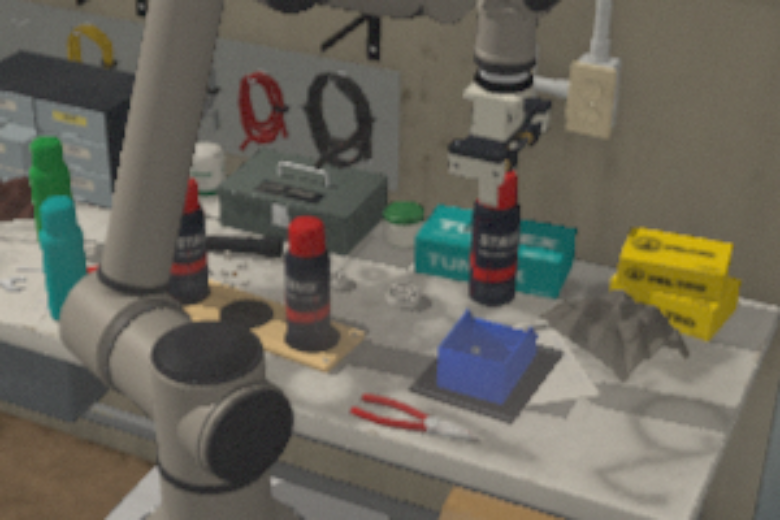

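The picture shows the full can held upright at (495,250), clear above the bin at (487,355), which is on the mat. Both light cans stand upright on their places, at (190,250) and (308,285). I hand the job in.

```bash
python3 -c "
from rig import ticket;print(ticket.finish_job())"
```

```text
the job is handed in; nothing more can be done
None
```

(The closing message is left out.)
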